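# Press the tray's fans home, largest to smallest, then tap the test key

### The arm

A 6-joint arm with a two-finger parallel gripper is mounted at the origin on the work surface. World frame = base frame: x ahead of the robot, y to its left, z up, the work surface at z = 0. Lengths are in m, angles in rad, forces in N, time in s.
With the tool pointing down it reaches from about 0.325 to 0.775 m from the base axis. Payload 9.3 kg.
Tool frame: the origin (TCP) lies at the very end of the fingers, on their centre line; the grasp point (between the pads) lies robot.grip_point_offset behind it (robot.grip_point_offset is the distance from the TCP to the grasp point, in m); z points along the fingers, y is the line along which they close (so a half turn about z gives the same grasp; the last joint's range is limited). The gripper opens to 85 mm and grips with 20 to 120 N. Pads are 22 mm wide; open, the fingers measure 114 mm over their backs; the gripper's body (76 mm by 85 mm) begins 54 mm behind the grasp point. The pads swing forward as they close: fully open they stand 13 mm farther back than shut.
Start: joints at [1.031, 0.259, 0.021, 1.334, 0, 1.418], TCP at [0.207, 0.509, 0.231] pointing down, gripper open.
Joint ranges: [-3.04, 3.04], [-0.91, 1.82], [-1.04, 1.36], [-1.92, 1.95], [-1.52, 1.45], [-3.14, 3.14]. Speed limits (rad/s): [2.22, 2.22, 2.79, 3.14, 3.14, 3.14].

### API

Orientations are given as a unit quaternion [w, x, y, z].
In Python, from bench import telemetry, camera, ticket, robot gives the robot as it stands.
- The arm moves only by the shell command python3 -m crank 'ROWS' [OPENING] [FORCE]. ROWS is JSON, a list that holds one entry, the list of rows, each a list of 6 numbers: the shift along the tool's x, y, z in cm, then the turn, a rotation vector about the tool's x, y, z in rad. In form: [[[dx, dy, dz, ax, ay, az], ...]]. A call has 1 to 10 rows; each row is the pose to reach, as a shift and turn from the pose commanded when the call began, along the tool's axes at that moment; what a row does not reach only later rows make up. A row lasts 1/12 s, in which the tool goes at most 41.7 mm and 7.16 degrees, less where a joint would pass 70% of its speed; a pose out of reach is approached as far as the arm can. A call with a gripper value outside its range is refused whole. OPENING is the opening, from 0 (shut) to 1 (fully open), set as the call begins (- or left out, the last holds). The fingers move at their own pace and stop on an object; FORCE is the grip in N (left out, the last holds). Time passes only in rows, so rows that repeat a pose let the fingers close. It gives the time, the measured TCP pose, the force, the opening and the grip force at its end, in the units of the state.
- telemetry.read_state(): the state, without advancing time (a new reading comes with each control period).
- camera(name): name is "scene" or "side" or "wrist"; returns a dict with "img" (480x640x3 uint8, red, green, blue), "fx", "fy", "cx", "cy" (pixels), "R" (3x3) and "t" (3): a world point X has camera coordinates R X + t. Camera axes: x right, y down, z forward; pixel columns grow to the right and rows downward; lengths in m; the calibration is good to about 2 mm. A picture is of the moment at which its call begins. There is no depth.
- ticket.job_done(): hands the job in; it is judged then, once.
The state is a dict: "time": time; "joints": joint angles; "dq": joint speeds; "joint_torque": joint torques, N m; "position": TCP position; "tcp_rot": TCP orientation; "wrist_force": force on the tool from outside, world axes, zero at the start; "ft_torque": the same for the moment, N m; "opening": opening from 0.0 (shut) to 1.0 (fully open); "finger_force": force on a finger pad.
Only numpy, scipy, OpenCV 4.12 (cv2) and the standard library are available. Lean on these libraries where they do the work, as an engineer would, in place of code of your own. Each camera call takes 0.05 s, during which the arm holds its last target. There are 200 camera calls.

### The job

The three fans in the aluminium tray still stand proud of their steel collars: with the fingertips press each one lightly down until it is flush with its collar, the largest first, then the middle-sized, then the smallest. When all three are home, tap the round key on the grey test box and let it spring back. Press gently, never pull a fan up, and leave everything else on the bench where it is.

Things in the scene. Friction and masses are not known exactly. Their poses are not given: they have to be found in the camera images.
- tray: Fan tray lying flat on the bench, fixed: an aluminium channel 130 x 340 x 34 mm high, origin under its centre, long axis along its own y, z up. Its deck is 30 mm above the bench. Three square fans of different size sit in a row along its y axis, 106 mm apart, in any order (middle one at the tray's centre).
- mount_large: Fixed steel collar on the tray's deck around the largest fan: square, 102 mm outside, 10 mm high, 4 mm walls. Origin at its centre on the deck, 30 mm above the bench; its rim is 40 mm above the bench.
- large_hub (a point): Centre of the top face of the largest fan's hub. The fan is black, 92 x 92 x 25 mm, with a grey hub 44 mm across, level with the frame's top (the blades lie 4 mm lower). It stands 10 to 12 mm above its collar at the start; fully home its top is flush with the collar, 40 mm above the bench. This point moves with the fan.
- fan_large (a joint): How far the largest fan is pushed down into its collar, m: 0 to 0.002 at the start (proud), 0.012 home, flush; below 0: pulled up. It slides down under 2 to 4 N, wherever on its top it is pressed, and stays put. Once home it rests on sprung pads: pushed on, fan and pads give up to 10 mm more (4 rising to 20 N, not counted here) and come back flush when let go.
- mount_medium: Fixed steel collar on the tray's deck around the middle-sized fan: square, 80 mm outside, 10 mm high, 4 mm walls. Origin at its centre on the deck, 30 mm above the bench; its rim is 40 mm above the bench.
- medium_hub (a point): Centre of the top face of the middle-sized fan's hub. The fan is black, 70 x 70 x 25 mm, with a grey hub 34 mm across, level with the frame's top (the blades lie 4 mm lower). It stands 10 to 12 mm above its collar at the start; fully home its top is flush with the collar, 40 mm above the bench. This point moves with the fan.
- fan_medium (a joint): How far the middle-sized fan is pushed down into its collar, m: 0 to 0.002 at the start (proud), 0.012 home, flush; below 0: pulled up. It slides down under 2 to 4 N, wherever on its top it is pressed, and stays put. Once home it rests on sprung pads: pushed on, fan and pads give up to 10 mm more (4 rising to 20 N, not counted here) and come back flush when let go.
- mount_small: Fixed steel collar on the tray's deck around the smallest fan: square, 60 mm outside, 10 mm high, 4 mm walls. Origin at its centre on the deck, 30 mm above the bench; its rim is 40 mm above the bench.
- small_hub (a point): Centre of the top face of the smallest fan's hub. The fan is black, 50 x 50 x 25 mm, with a grey hub 24 mm across, level with the frame's top (the blades lie 4 mm lower). It stands 10 to 12 mm above its collar at the start; fully home its top is flush with the collar, 40 mm above the bench. This point moves with the fan.
- fan_small (a joint): How far the smallest fan is pushed down into its collar, m: 0 to 0.002 at the start (proud), 0.012 home, flush; below 0: pulled up. It slides down under 2 to 4 N, wherever on its top it is pressed, and stays put. Once home it rests on sprung pads: pushed on, fan and pads give up to 10 mm more (4 rising to 20 N, not counted here) and come back flush when let go.
- testbox: Test box, fixed on the bench to the left of the tray: grey case 150 x 110 x 60 mm high, origin under its centre, x along the 150 mm side. A flat rectangular display lies on the half of its top away from the robot; the one round key is on the half near the robot.
- key_top (a point): Centre of the top of the test box's round white key, 28 mm across, in a round black housing 44 mm across, facing straight up, 35 mm from the centre of the test box towards its -x end; 86 mm above the bench when up, 14 mm above its housing. The point moves with the key.
- key (a joint): How far the key is down, m: 0 up, 0.010 fully down against a hard stop; it answers from 0.003. It starts to move at 2.4 N, reads 0.003 at about 4 N, 0.006 at about 6 N, and takes 8 N fully down. It springs back by itself.
- mug: Yellow mug, 80 mm across, 95 mm high, handle at its +y; origin under its centre. Bystander.
- carton: Open green box 110 x 170 x 60 mm, beyond the tray; origin under its centre. Bystander.
- jar: Small whitish jar with a black cap, 44 mm across, 60 mm high, standing between tray and test box; origin under its centre. Bystander.
- spare_fan: Spare black fan, 70 x 70 x 25 mm, lying loose on the bench beyond the test box; origin under its centre. Bystander, not one of the tray's fans.
- screwdriver: Screwdriver 180 mm long with orange handle, lying between robot and tray; its x runs along it. Bystander.
- cutters: Side cutters with orange handles, 150 mm long, 18 mm high, lying to the right of the tray; x along them. Bystander.
- tape: Roll of clear tape (pale ring) lying flat, 90 mm across, 24 mm high, near the robot on the right; origin under its centre. Bystander.

How it is judged:
By the outcome, as a careful person would: the job done as asked, in the order asked, and still so for the second after the job is handed in, with the robot touching nothing.
It also fails if it takes over 54 s, if anything falls off the work surface, if the arm or the gripper's body presses on something with over 40 N, if the wrist force passes 120 N, or if a joint passes its speed limit or range.

## Working session

There is one attempt and no reset: what is moved stays moved. The work goes in short steps, Python scripts to look and compute and a shell command to move; the robot and the scene stay as the last step left them, time stands still between calls to the robot, and variables do not carry over. Pictures are saved under pics/ and viewed, at most 10 in all, crops included, and the job is handed in when it is done.

```bash
mkdir -p pics; ls; python3 - <<'E'
from bench import telemetry,camera,robot
import cv2,numpy as np
s=telemetry.read_state();print({k:np.round(v,3) for k,v in s.items()});print(robot.grip_point_offset)
for n in("scene","side"):
    c=camera(n);cv2.imwrite(f"pics/{n}0.png",c["img"][:,:,::-1]);np.savez(f"{n}0.npz",**c);print(n,c["fx"],c["cx"],np.round(c["R"],3).tolist(),np.round(c["t"],3))
E
```

```text
pics
{'time': np.float64(0.0), 'joints': array([1.031, 0.259, 0.021, 1.334, 0.   , 1.418]), 'dq': array([ 0.   ,  0.001,  0.   ,  0.   ,  0.   , -0.001]), 'joint_torque': array([-2.0000e-03, -5.5564e+01,  3.4453e+01,  1.4000e-02, -0.0000e+00,
       -0.0000e+00]), 'position': array([0.207, 0.509, 0.231]), 'tcp_rot': array([-0.   ,  0.192,  0.981, -0.001]), 'wrist_force': array([0.071, 0.962, 0.245]), 'ft_torque': array([-0.088,  0.007, -0.01 ]), 'finger_force': np.float64(0.0), 'opening': np.float64(1.0)}
0.0187
scene 444.9134013089733 324.6995798824577 [[0.051, 0.999, -0.0], [0.537, -0.028, -0.843], [-0.842, 0.043, -0.538]] [ 0.023 -0.24   1.559]
side 557.0471209120805 326.0549609922927 [[0.997, -0.076, 0.0], [-0.045, -0.589, -0.807], [0.062, 0.804, -0.591]] [-0.573  0.055  1.406]
```

View pics/scene0.png

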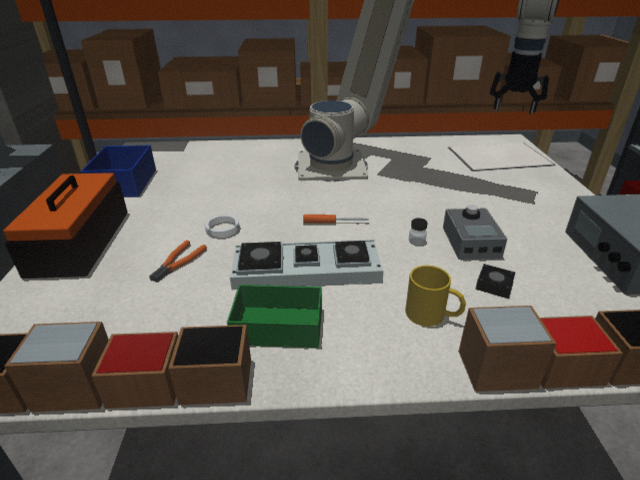

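View pics/side0.png

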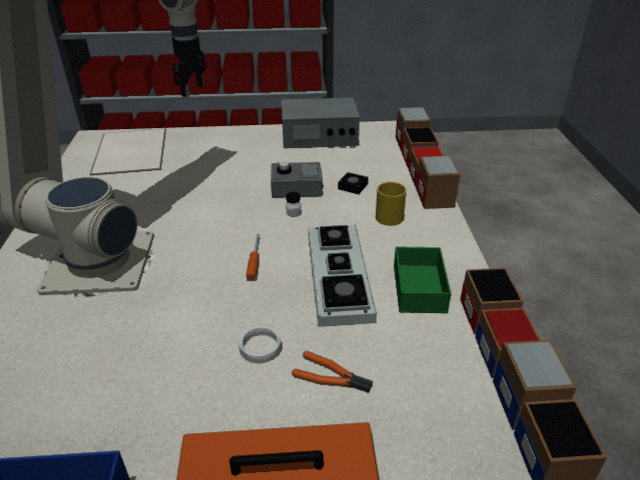

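In the scene picture the hubs are at about (260,256) large, (306,253) small and (351,251) medium, with the key top at (472,211). In the side picture the same points are (345,289), (339,261), (335,235) and (284,167). The row order is therefore large, small, medium towards +y. The tray is clear except for the jar between tray and box.

```bash
python3 - <<'E'
import cv2,numpy as np
P={};I={}
for n in("scene","side"):
    c=np.load(n+"0.npz");K=np.array([[c["fx"],0,c["cx"]],[0,c["fy"],c["cy"]],[0,0,1]]);P[n]=K@np.c_[c["R"],c["t"]];I[n]=c["img"]
seeds=dict(large=((260,256),(345,289)),small=((306,253),(339,261)),medium=((351,251),(335,235)),key=((472,211),(284,167)))
for k,(a,b) in seeds.items():
    uv=[]
    for n,s in zip(P,(a,b)):
        g=cv2.cvtColor(I[n],cv2.COLOR_RGB2GRAY).astype(float);r=8
        w=g[s[1]-r:s[1]+r+1,s[0]-r:s[0]+r+1];th=(w.max()+w.min())/2
        m=(w>(150 if k=="key" else 70)).astype(np.uint8);cnt,lab,st,ce=cv2.connectedComponentsWithStats(m)
        i=1+np.argmin([np.hypot(*(c-r))-0.02*A for c,A in zip(ce[1:],st[1:,4])]) if cnt>1 else 0
        uv.append(ce[i]+np.array(s)-r if cnt>1 else np.array(s,float));print(k,n,uv[-1],st[i],w.min(),w.max())
    for z in([s for s in [uv,[np.array(a,float),np.array(b,float)]]]):
        X=cv2.triangulatePoints(P["scene"],P["side"],z[0],z[1])[:,0];print("   ",np.round(X[:3]/X[3],4))
def crop(n,x,y,w,h,f): return cv2.resize(I[n][y:y+h,x:x+w],None,fx=f,fy=f,interpolation=cv2.INTER_CUBIC)
v=np.vstack([crop("scene",230,232,160,60,5)[:, :800],np.hstack([crop("side",300,220,80,60,5),crop("side",264,145,80,60,5)])])
cv2.imwrite("pics/crop.png",v[:,:,::-1])
E
```

```text
large scene [259.74025974 253.06493506] [  0   0  17  11 154] 23.0 94.0
large side [344.16778523 288.22818792] [  0   2  16  11 149] 1.0 78.0
    [ 0.5992 -0.2037  0.0517]
    [ 0.6019 -0.2024  0.0469]
small scene [305.74418605 251.11627907] [ 3  4 10  5 43] 24.0 132.0
small side [338.67857143 259.03571429] [ 4  4  8  5 28] 0.0 87.0
    [ 0.5971 -0.0982  0.0522]
    [ 0.5977 -0.0981  0.0466]
medium scene [351.49438202 249.04494382] [ 2  2 14  9 89] 25.0 96.0
medium side [334.05454545 233.4       ] [ 2  4 11  6 55] 0.0 79.0
    [0.5952 0.0076 0.0527]
    [0.5975 0.0063 0.0486]
key scene [472.11956522 205.26086957] [ 0  0 17  7 92] 20.0 191.0
key side [283.64788732 160.81690141] [ 0  0 17  6 71] 0.0 174.0
    [0.4744 0.3254 0.0947]
    [0.474  0.3275 0.0749]
```

View pics/crop.png

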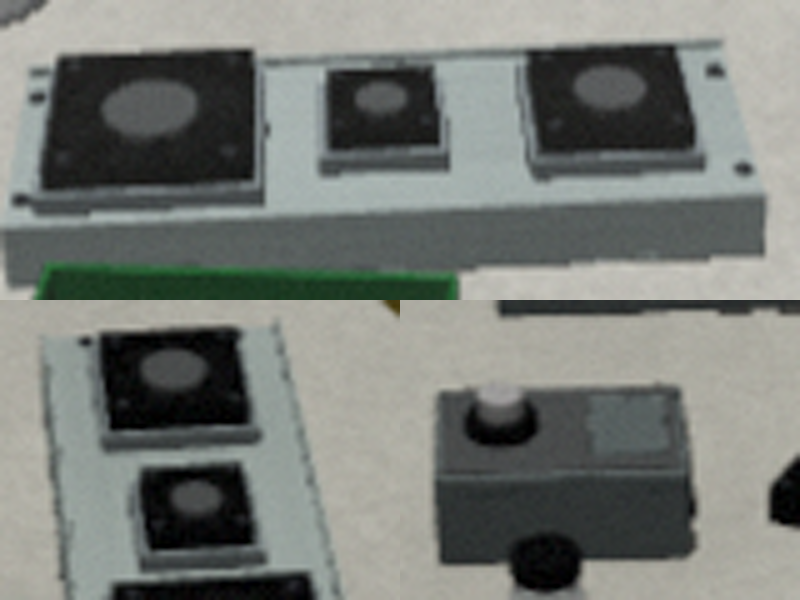

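Hubs from the crop and triangulation: large (0.599,-0.204), small (0.597,-0.098), medium (0.595,0.008), all at z≈0.052. The key top is at about (0.474,0.326,0.086). I'll shut the fingers, square the tool to the world axes and travel high.

```bash
python3 -m crank '[[[-31.6,-25.6,3,0,0,-0.386],[-31.6,-25.6,3,0,0,-0.386],[-31.6,-25.6,3,0,0,-0.386],[-31.6,-25.6,3,0,0,-0.386],[-31.6,-25.6,3,0,0,-0.386],[-31.6,-25.6,3,0,0,-0.386],[-31.6,-25.6,3,0,0,-0.386],[-31.6,-25.6,3,0,0,-0.386],[-31.6,-25.6,3,0,0,-0.386],[-31.6,-25.6,3,0,0,-0.386]]]' 0 20
```

```text
time: 0.93
position: [0.4033, 0.152, 0.2012]
tcp_rot: [0.0, 0.0, 1.0, 0.0]
wrist_force: [1.7, 0.2, 0.2]
opening: -0.001
finger_force: 0.0
```

```bash
python3 -m crank '[[[-19.6,-35.6,4,0,0,0],[-19.6,-35.6,4,0,0,0],[-19.6,-35.6,4,0,0,0],[-19.6,-35.6,4,0,0,0],[-19.6,-35.6,4,0,0,0],[-19.6,-35.6,4,0,0,0],[-19.6,-35.6,4,0,0,0],[-19.6,-35.6,4,0,0,0],[-19.6,-35.6,4,0,0,0],[-19.6,-35.6,4,0,0,0]]]' && python3 - <<'E'
from bench import camera
import cv2,numpy as np
c=camera("wrist");cv2.imwrite("pics/w1.png",c["img"][:,:,::-1]);np.savez("w1.npz",**c)
K=np.array([[c["fx"],0,c["cx"]],[0,c["fy"],c["cy"]],[0,0,1]]);P=K@np.c_[c["R"],c["t"]]
for X in [(.599,-.204,.052),(.597,-.098,.052),(.595,.0076,.052)]:
    u=P@np.r_[X,1];print((u[:2]/u[2]).round(1))
E
```

```text
time: 1.77
position: [0.5995, -0.205, 0.1603]
tcp_rot: [-0.0, 0.001, 1.0, 0.0]
wrist_force: [-0.1, 0.4, 0.2]
opening: -0.0
finger_force: 0.0
[319.6 238.7]
[480.  235.5]
[640.4 232.4]
```

View pics/w1.png

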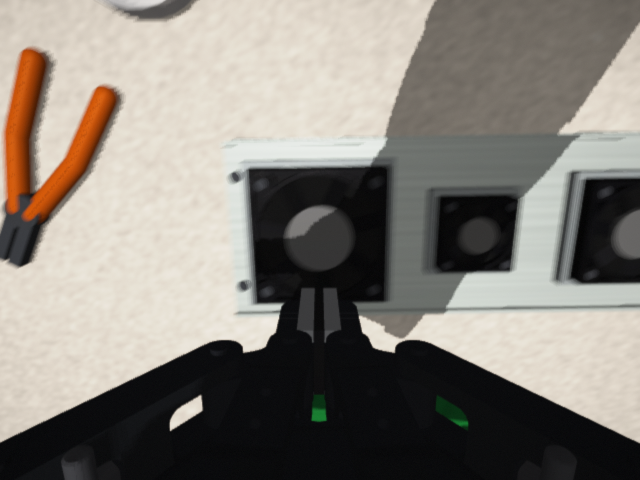

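The wrist view agrees with the predictions: large hub at (319,238), small at (479,235). Now I'll come down over the large fan and press slowly.

```bash
python3 -m crank '[[[0,0,4,0,0,0],[0,0,7.5,0,0,0],[0,0,9.5,0,0,0],[0,0,10,0,0,0],[0,0,10.3,0,0,0],[0,0,10.6,0,0,0],[0,0,10.9,0,0,0],[0,0,11.2,0,0,0],[0,0,11.2,0,0,0],[0,0,11.2,0,0,0]]]'
```

```text
time: 2.65
position: [0.5991, -0.2022, 0.0501]
tcp_rot: [0.0, 0.0, 1.0, -0.0]
wrist_force: [-0.3, -0.5, 0.5]
opening: -0.005
finger_force: 0.4
```

```bash
python3 -m crank '[[[0,0,0.2,0,0,0],[0,0,0.4,0,0,0],[0,0,0.6,0,0,0],[0,0,0.7,0,0,0],[0,0,0.8,0,0,0],[0,0,0.8,0,0,0],[0,0,0.8,0,0,0]]]'; python3 -m crank '[[[0,0,0.15,0,0,0],[0,0,0.3,0,0,0],[0,0,0.3,0,0,0],[0,0,0.3,0,0,0]]]'
```

```text
time: 3.23
position: [0.5987, -0.2021, 0.0412]
tcp_rot: [-0.0, 0.0, 1.0, 0.0]
wrist_force: [0.2, -0.3, 1.1]
opening: -0.001
finger_force: 0.4
time: 3.57
position: [0.5987, -0.2022, 0.0386]
tcp_rot: [0.0, 0.0, 1.0, -0.0]
wrist_force: [-1.3, -0.0, 6.1]
opening: -0.001
finger_force: 3.0
```

```bash
python3 -m crank '[[[0,0,0.1,0,0,0],[0,0,0.1,0,0,0],[0,0,0.1,0,0,0]]]'; python3 -m crank '[[[0,0,-0.5,0,0,0],[0,0,-1.5,0,0,0],[0,0,-4,0,0,0],[0,0,-4,0,0,0],[-0.2,10,-4,0,0,0],[-0.2,20.8,-4,0,0,0],[-0.2,20.8,-4,0,0,0],[-0.2,20.8,-4,0,0,0],[-0.2,20.8,-4,0,0,0],[-0.2,20.8,-4,0,0,0]]]'
```

```text
time: 3.82
position: [0.5987, -0.2022, 0.0378]
tcp_rot: [0.0, 0.0, 1.0, -0.0]
wrist_force: [-1.3, -0.5, 7.1]
opening: -0.006
finger_force: 3.7
time: 4.65
position: [0.6001, 0.0124, 0.0778]
tcp_rot: [-0.0, -0.002, 1.0, 0.001]
wrist_force: [-0.1, -0.2, -0.2]
opening: 0.001
finger_force: 0.0
```

```bash
python3 -m crank '[[[0.2,0,0.8,0,0,0],[0.2,0,1.6,0,0,0],[0.2,0,2.2,0,0,0],[0.2,0,2.5,0,0,0],[0.2,0,2.7,0,0,0],[0.2,0,2.7,0,0,0],[0.2,0,2.7,0,0,0]]]'; python3 -m crank '[[[0,0,0.2,0,0,0],[0,0,0.4,0,0,0],[0,0,0.6,0,0,0],[0,0,0.8,0,0,0],[0,0,1.0,0,0,0],[0,0,1.2,0,0,0],[0,0,1.2,0,0,0],[0,0,1.2,0,0,0]]]'
```

```text
time: 5.23
position: [0.599, 0.0051, 0.0502]
tcp_rot: [-0.0, 0.001, 1.0, -0.0]
wrist_force: [-0.6, -0.7, -0.1]
opening: -0.001
finger_force: 0.0
time: 5.9
position: [0.5993, 0.0057, 0.0386]
tcp_rot: [0.0, 0.0, 1.0, -0.0]
wrist_force: [-0.4, -3.1, 7.0]
opening: -0.003
finger_force: 3.0
```

```bash
python3 -m crank '[[[0,0,0.1,0,0,0],[0,0,0.1,0,0,0],[0,0,0.1,0,0,0]]]'; python3 -m crank '[[[0,0,-0.5,0,0,0],[0,0,-1.5,0,0,0],[0,0,-4,0,0,0],[0,0,-4,0,0,0],[0.2,-5,-4,0,0,0],[0.2,-10.3,-4,0,0,0],[0.2,-10.3,-4,0,0,0],[0.2,-10.3,-3,0,0,0],[0.2,-10.3,-2.5,0,0,0],[0.2,-10.3,-2.5,0,0,0]]]'; python3 -m crank '[[[0,0,0.6,0,0,0],[0,0,1.0,0,0,0],[0,0,1.2,0,0,0],[0,0,1.2,0,0,0],[0,0,1.2,0,0,0]]]'
```

```text
time: 6.15
position: [0.5993, 0.0057, 0.0378]
tcp_rot: [0.001, 0.0, 1.0, -0.0]
wrist_force: [0.1, -2.3, 7.6]
opening: 0.0
finger_force: 3.6
time: 6.98
position: [0.5958, -0.0963, 0.061]
tcp_rot: [-0.001, 0.0, 1.0, 0.001]
wrist_force: [-1.2, 0.4, -0.3]
opening: -0.003
finger_force: 0.0
time: 7.4
position: [0.5969, -0.0967, 0.0503]
tcp_rot: [-0.0, 0.0, 1.0, -0.0]
wrist_force: [-0.0, -0.3, -0.0]
opening: 0.002
finger_force: 0.0
```

```bash
python3 -m crank '[[[0,0,0.2,0,0,0],[0,0,0.4,0,0,0],[0,0,0.6,0,0,0],[0,0,0.8,0,0,0],[0,0,1.0,0,0,0],[0,0,1.2,0,0,0],[0,0,1.2,0,0,0],[0,0,1.2,0,0,0]]]'; python3 -m crank '[[[0,0,0.1,0,0,0],[0,0,0.1,0,0,0],[0,0,0.1,0,0,0]]]'; python3 -m crank '[[[0,0,-0.5,0,0,0],[0,0,-1.5,0,0,0],[0,0,-4,0,0,0],[0,0,-8,0,0,0],[0,0,-11,0,0,0],[9,0,-12,0,0,0],[9,0,-12,0,0,0],[9,0,-12,0,0,0],[9,0,-12,0,0,0],[9,0,-12,0,0,0]]]'
python3 - <<'E'
from bench import camera
import cv2,numpy as np
out=[]
for n,(x,y,w,h) in dict(scene=(220,230,180,60),side=(290,215,100,75),wrist=(0,0,640,480)).items():
    c=camera(n);np.savez(n+"2.npz",**c);i=c["img"][y:y+h,x:x+w]
    cv2.imwrite(f"pics/{n}2.png",cv2.resize(i,None,fx=min(4,640//w) if w<640 else 1,fy=min(4,640//w) if w<640 else 1,interpolation=cv2.INTER_CUBIC)[:,:,::-1])
a=cv2.imread("pics/scene2.png");b=cv2.imread("pics/side2.png")
v=np.zeros((a.shape[0]+b.shape[0],max(a.shape[1],b.shape[1]),3),np.uint8);v[:a.shape[0],:a.shape[1]]=a;v[a.shape[0]:,:b.shape[1]]=b;cv2.imwrite("pics/both2.png",v)
E
```

```text
time: 8.07
position: [0.5971, -0.0971, 0.0385]
tcp_rot: [0.0, 0.0, 1.0, 0.0]
wrist_force: [0.3, 2.8, 6.1]
opening: -0.004
finger_force: 3.1
time: 8.32
position: [0.5971, -0.0971, 0.0378]
tcp_rot: [0.0, 0.0, 1.0, 0.0]
wrist_force: [0.4, 3.1, 7.4]
opening: -0.001
finger_force: 3.7
time: 9.15
position: [0.507, -0.0975, 0.1582]
tcp_rot: [0.001, 0.001, 1.0, -0.0]
wrist_force: [0.6, -0.7, -0.5]
opening: -0.001
finger_force: 0.0
```

View pics/both2.png

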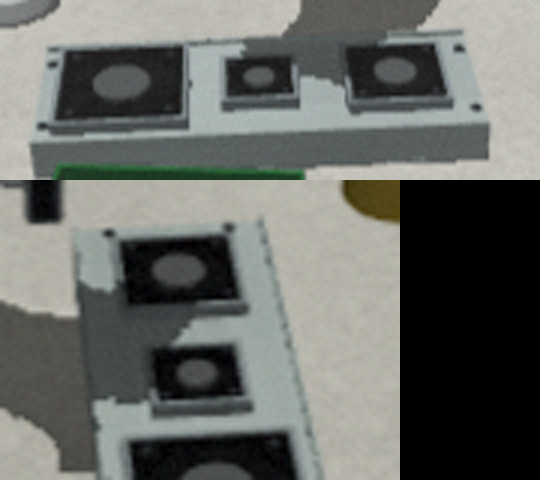

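View pics/wrist2.png

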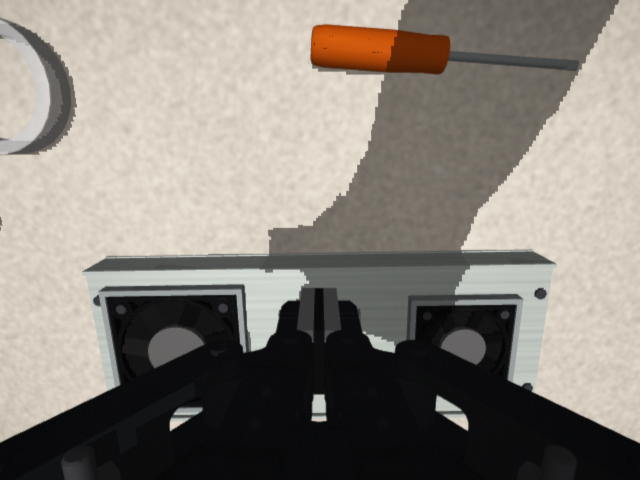

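All three fans now lie level with their collars, with the rim visible all round (scene hubs at about (260,257), (306,255) and (352,253)). Next, over to the key.

```bash
python3 -m crank '[[[3.3,38,0,0,0,0],[3.3,38,0,0,0,0],[3.3,38,0,0,0,0],[3.3,38,0,0,0,0],[3.3,38,0,0,0,0],[3.3,38,0,0,0,0],[3.3,38,0,0,0,0],[3.3,38,0,0,0,0],[3.3,38,0,0,0,0],[3.3,38,0,0,0,0]]]' && python3 -m crank '[[[0,4.4,0,0,0,0],[0,4.4,0,0,0,0],[0,4.4,0,0,0,0],[0,4.4,0,0,0,0]]]' && python3 - <<'E'
from bench import camera
import cv2,numpy as np
c=camera("wrist");cv2.imwrite("pics/w3.png",c["img"][:,:,::-1])
K=np.array([[c["fx"],0,c["cx"]],[0,c["fy"],c["cy"]],[0,0,1]]);P=K@np.c_[c["R"],c["t"]]
for X in [(.474,.326,.086),(.484,.326,.086)]:
    u=P@np.r_[X,1];print((u[:2]/u[2]).round(1))
E
```

```text
time: 10.13
position: [0.4737, 0.2887, 0.1565]
tcp_rot: [-0.0, -0.002, 1.0, 0.001]
wrist_force: [-0.6, -1.2, -0.3]
opening: 0.005
finger_force: 0.0
time: 10.47
position: [0.4743, 0.327, 0.1565]
tcp_rot: [-0.001, -0.0, 1.0, -0.0]
wrist_force: [0.3, 0.4, -0.2]
opening: 0.003
finger_force: 0.0
[316.4 255.8]
[316.4 272.4]
```

View pics/w3.png

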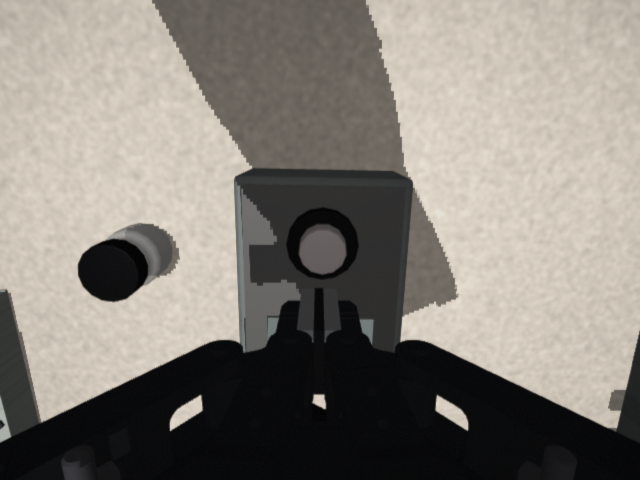

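The key top is at (323,250), so it lies at about (0.4705,0.330). I'll shift a few mm and press to mid-travel.

```bash
python3 -m crank '[[[0.35,0.3,2.5,0,0,0],[0.35,0.3,4.5,0,0,0],[0.35,0.3,5.8,0,0,0],[0.35,0.3,6.3,0,0,0],[0.35,0.3,6.6,0,0,0],[0.35,0.3,6.6,0,0,0],[0.35,0.3,6.6,0,0,0]]]'; python3 -m crank '[[[0,0,0.2,0,0,0],[0,0,0.4,0,0,0],[0,0,0.6,0,0,0],[0,0,0.75,0,0,0],[0,0,0.9,0,0,0],[0,0,0.9,0,0,0],[0,0,0.9,0,0,0]]]'
```

```text
time: 11.1
position: [0.4713, 0.3297, 0.0922]
tcp_rot: [0.001, 0.001, 1.0, 0.0]
wrist_force: [-0.2, -0.5, 0.8]
opening: 0.002
finger_force: 0.0
time: 11.68
position: [0.471, 0.3301, 0.0826]
tcp_rot: [0.0, 0.0, 1.0, 0.0]
wrist_force: [0.4, -0.0, 4.4]
opening: 0.003
finger_force: 2.1
```

```bash
python3 -m crank '[[[0,0,0.1,0,0,0],[0,0,0.25,0,0,0],[0,0,0.25,0,0,0],[0,0,0.25,0,0,0]]]'; python3 -m crank '[[[0,0,-0.5,0,0,0],[0,0,-1.5,0,0,0],[0,0,-4,0,0,0],[0,0,-8,0,0,0],[0,0,-12,0,0,0],[0,0,-12,0,0,0],[0,0,-12,0,0,0],[0,0,-12,0,0,0]]]'
python3 - <<'E'
from bench import camera
import cv2,numpy as np
c=camera("scene");cv2.imwrite("pics/s4.png",c["img"][:,:,::-1])
E
```

```text
time: 12.02
position: [0.471, 0.33, 0.08]
tcp_rot: [0.0, 0.0, 1.0, 0.0]
wrist_force: [0.6, -0.0, 6.0]
opening: 0.0
finger_force: 2.8
time: 12.68
position: [0.4702, 0.3298, 0.1998]
tcp_rot: [-0.0, 0.0, 1.0, -0.0]
wrist_force: [0.1, -0.5, -0.7]
opening: 0.003
finger_force: 0.0
```

View pics/s4.png

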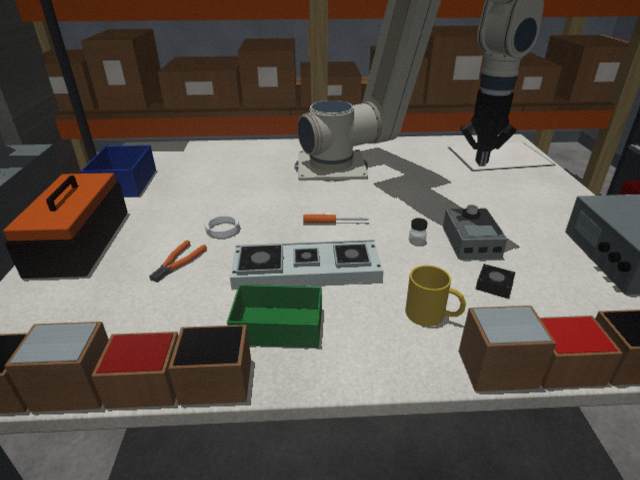

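The fans are flush, the key is back up at (472,211), the bystanders have not moved, and the arm is clear.

```bash
python3 -c "
from bench import ticket;print(ticket.job_done())"
```

```text
the job is handed in; nothing more can be done
None
```

I pressed all three fans flush in the order large, medium, small, tapped the test box key once (it sprang back up), and handed the job in at about 13 s with the arm clear and nothing else moved.

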